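# Lift the full picking basket and hold it level

### The job

One of the two picking baskets on the sorting mat is full, its bottom covered with mushrooms from end to end; the other is only part filled. Take the full one by its handle, lift it without tipping it or losing a mushroom, and finish while still holding it by the handle, level and still, about 10 cm clear of the mat, ready to be handed on. Leave the part-filled basket, the knife, the tape and the stray mushroom where they are.

Things in the scene. Friction and masses are not known exactly. Their poses are not given: they have to be found in the camera images.
- mat: Thin grey sorting mat, 300 x 580 x 6 mm (x, y, z of its own frame), fixed flat on the table. Origin: centre of its underside, z up. Its top, 6 mm above the table, carries the two baskets side by side, centred 135 mm to either side of the mat's centre along the mat's y.
- basket_1: One of two equal shallow black plastic picking baskets, loose, open on top, 0.2 to 0.3 kg empty; which one is full differs from start to start: see where the mushrooms lie. Origin: centre of its underside; x along its length, y its width, z up. Floor 230 x 160 mm, 5 mm thick; rim 244 x 174 mm, 65 mm up; pivot ears 105 mm out along y.
- handle_1: Swinging arched bail handle of basket_1. Origin: on its hinge line midway between the pivots, 54 mm above the basket's underside; y along the hinge (the basket's width), z from the hinge to the grip, vertical when upright. Leans up to 0.45 rad to either end at the start; slight friction (0.015 N m) keeps it there. A lifted basket hangs from the pivots.
- handle_1_grip (a point): Middle of the round grip at the top of handle_1: a bar 18 mm in diameter and 110 mm long along the handle's y axis, 110 mm from the hinge line (164 mm above the basket's underside when upright). Nothing within 90 mm below it. Its axes are the handle's axes.
- basket_2: One of two equal shallow black plastic picking baskets, loose, open on top, 0.2 to 0.3 kg empty; which one is full differs from start to start: see where the mushrooms lie. Origin: centre of its underside; x along its length, y its width, z up. Floor 230 x 160 mm, 5 mm thick; rim 244 x 174 mm, 65 mm up; pivot ears 105 mm out along y.
- handle_2: Swinging arched bail handle of basket_2. Origin: on its hinge line midway between the pivots, 54 mm above the basket's underside; y along the hinge (the basket's width), z from the hinge to the grip, vertical when upright. Leans up to 0.45 rad to either end at the start; slight friction (0.015 N m) keeps it there. A lifted basket hangs from the pivots.
- handle_2_grip (a point): Middle of the round grip at the top of handle_2: a bar 18 mm in diameter and 110 mm long along the handle's y axis, 110 mm from the hinge line (164 mm above the basket's underside when upright). Nothing within 90 mm below it. Its axes are the handle's axes.
- mushroom_1_mid (a point): Centre of the cap, half-way up it, of a loose brown mushroom in one of the two baskets: cap 66 mm across and 28 mm thick, 30 g, cap centre 19 mm above its basket's underside; lies gills down, stem trimmed off. Six lie in the full basket (two rows of three, covering the floor), three in the part-filled one.
- mushroom_2_mid (a point): Centre of the cap, half-way up it, of a loose brown mushroom in one of the two baskets: cap 66 mm across and 28 mm thick, 30 g, cap centre 19 mm above its basket's underside; lies gills up, its cream stem (17 mm across) standing 18 mm above the cap. Six lie in the full basket (two rows of three, covering the floor), three in the part-filled one.
- mushroom_3_mid (a point): Centre of the cap, half-way up it, of a loose brown mushroom in one of the two baskets: cap 66 mm across and 28 mm thick, 30 g, cap centre 19 mm above its basket's underside; lies gills up, its cream stem (17 mm across) standing 18 mm above the cap. Six lie in the full basket (two rows of three, covering the floor), three in the part-filled one.
- mushroom_4_mid (a point): Centre of the cap, half-way up it, of a loose brown mushroom in one of the two baskets: cap 66 mm across and 28 mm thick, 30 g, cap centre 19 mm above its basket's underside; lies gills down, stem trimmed off. Six lie in the full basket (two rows of three, covering the floor), three in the part-filled one.
- mushroom_5_mid (a point): Centre of the cap, half-way up it, of a loose brown mushroom in one of the two baskets: cap 66 mm across and 28 mm thick, 30 g, cap centre 19 mm above its basket's underside; lies gills down, stem trimmed off. Six lie in the full basket (two rows of three, covering the floor), three in the part-filled one.
- mushroom_6_mid (a point): Centre of the cap, half-way up it, of a loose brown mushroom in one of the two baskets: cap 66 mm across and 28 mm thick, 30 g, cap centre 19 mm above its basket's underside; lies gills up, its cream stem (17 mm across) standing 18 mm above the cap. Six lie in the full basket (two rows of three, covering the floor), three in the part-filled one.
- mushroom_7_mid (a point): Centre of the cap, half-way up it, of a loose brown mushroom in one of the two baskets: cap 66 mm across and 28 mm thick, 30 g, cap centre 19 mm above its basket's underside; lies gills down, stem trimmed off. Six lie in the full basket (two rows of three, covering the floor), three in the part-filled one.
- mushroom_8_mid (a point): Centre of the cap, half-way up it, of a loose brown mushroom in one of the two baskets: cap 66 mm across and 28 mm thick, 30 g, cap centre 19 mm above its basket's underside; lies gills up, its cream stem (17 mm across) standing 18 mm above the cap. Six lie in the full basket (two rows of three, covering the floor), three in the part-filled one.
- mushroom_9_mid (a point): Centre of the cap, half-way up it, of a loose brown mushroom in one of the two baskets: cap 66 mm across and 28 mm thick, 30 g, cap centre 19 mm above its basket's underside; lies gills down, stem trimmed off. Six lie in the full basket (two rows of three, covering the floor), three in the part-filled one.
- knife_mid (a point): Bystander: trimming knife lying on the table close beyond the mat; this point is near its middle, half-way up the 16 mm thick handle. About 185 mm long, 50 g, along its own x axis.
- tape_mid (a point): Bystander: centre of a roll of packing tape lying flat on the table beside the mat, 100 mm in diameter, 48 mm tall, 120 g.
- stray_mid (a point): Bystander: centre of a stray mushroom cap on the table beside the mat, gills up, 60 mm across, 26 mm thick, its stem 18 mm taller, 30 g.
Mind the look-alikes: they are no part of the job. Leave any orange or purple look-alike of the part that bears mushroom_2_mid alone.

How it is judged:
By the outcome, as a careful person would: the job done as asked, in the order asked, and still so for the second after the job is handed in, while the arm keeps its last pose, push and grip.
It also fails if it takes over 35 s, if anything falls off the work surface, if the arm or the gripper's body presses on something with over 40 N, if the wrist force passes 120 N, or if a joint passes its speed limit or range.

### The arm

A 6-joint arm with a two-finger parallel gripper is mounted at the origin on the work surface. World frame = base frame: x ahead of the robot, y to its left, z up, the work surface at z = 0. Lengths are in m, angles in rad, forces in N, time in s.
With the tool pointing down it reaches from about 0.25 to 0.775 m from the base axis. Payload 4 kg.
Tool frame: the origin (TCP) lies at the very end of the fingers, on their centre line; the grasp point (between the pads) lies hold_point_z behind it (hold_point_z is the distance from the TCP to the grasp point, in m); z points along the fingers, y is the direction in which the jaws open and shut (so a half turn about z gives the same grasp; the last joint's range is limited). The gripper opens to 94 mm and grips with 3 to 60 N. Pads are 16 mm wide; open, the fingers measure 119 mm over their backs; the gripper's body (75 mm by 177 mm) begins 78 mm behind the grasp point.
Start: joints at [1.171, 0.087, 1.371, -0, 1.684, -0.103], TCP at [0.161, 0.526, 0.206] pointing down, gripper open.
Joint ranges: [-3.1, 3.1], [-0.76, 2.03], [0.27, 2.55], [-1.08, 4.22], [0.17, 2.65], [-2.57, 2.57]. Speed limits (rad/s): [2.79, 2.79, 3.14, 3.14, 3.14, 3.14].

### API

Orientations are given as [roll, pitch, yaw] about the fixed x, y, z axes, in that order (R = Rz(yaw) Ry(pitch) Rx(roll)).
In Python, from bench import * gives the robot as it stands.
- The arm moves only by the tool step_arm, never from a script. Its argument "increments" is text: rows parted by semicolons, each of 6 numbers parted by spaces: the shift along the tool's x, y, z in cm, then the turn, a rotation vector about the tool's x, y, z in rad. A call has 1 to 5 rows; each row shifts and turns the commanded pose from where the row before left it, along the tool's axes as they then stand; what a row does not reach is not made up. A row lasts 1/10 s, in which the tool goes at most 50 mm and 8.59 degrees, less where a joint would pass 70% of its speed; a pose out of reach is approached as far as the arm can. A call is refused whole if a number of a shift passes 5 or a number of a turn 0.15, either way. A call with a gripper value outside its range is refused whole. "claw" is the gripper's target within -1 to 1 (shut at 1, half-way at 0, fully open at -1), set as the call begins (left out, the last holds). The fingers move at their own pace and stop on an object; the grip force is fixed at half the most. Time passes only in rows, so rows that do not move let the fingers close. It gives the time, the measured TCP pose, the force and the opening at its end, in the units of the state.
- get_obs(): the state, without advancing time (a new reading comes with each control period).
- snapshot(name): name is "scene" or "side" or "wrist"; returns the picture (400x640x3 uint8, red, green, blue); there is no depth.
- calibration(name): a dict with "camera_matrix" (3x3 intrinsics, pixels), "eye" and "orientation" of the camera in the world; the wrist camera has in their place "tool_from_camera" (4x4, takes a point from camera to tool coordinates, whose origin is the TCP and whose axes are the flange's). Camera axes: x right, y up, looking along -z (the intrinsics and any distortion apply to the point x, -y, -z); pixel columns grow to the right and rows downward; lengths in m; the calibration is good to about 2 mm. A picture is of the moment at which its call begins: read the wrist's pose just before it. calibration takes no time and is no camera call.
- close_job(): hands the job in, once; it reports no verdict.
The state is a dict: "time": time; "joint_positions": joint angles; "qvel": joint speeds; "joint_torque": joint torques, N m; "tool_pos": TCP position; "ee_rot": TCP orientation; "wrist_force": force on the tool from outside, world axes, zero at the start; "wrist_torque": the same for the moment, N m; "width": finger opening in m.
Only numpy, scipy, OpenCV 4.12 (cv2) and the standard library are available. Lean on these libraries where they do the work, as an engineer would, in place of code of your own. Each camera call takes 0.05 s, during which the arm holds its last target. There are 200 camera calls.

## Working session

There is one attempt and no reset: what is moved stays moved. The work goes in short steps, Python scripts to look and compute and a tool call to move; the robot and the scene stay as the last step left them, time stands still between calls to the robot, and variables do not carry over. Pictures are saved under pics/ and viewed, about 8 in all and at most 12, crops included, and the job is handed in when it is done.

Besides the shell and the picture viewer there is one more tool, called after ">>>" as name(argument=value, ...) on one line, values as JSON. step_arm: Moves the arm, as the interface text tells. Its arguments: {"type":"object","properties":{"increments":{"type":"string"},"claw":{"type":"number"}},"required":["increments"]}

```bash
mkdir -p pics
cat > h.py <<'E'
from bench import *
import numpy as np, cv2
from scipy.spatial.transform import Rotation as R
def save(n,img): cv2.imwrite('pics/'+n,cv2.cvtColor(img,cv2.COLOR_RGB2BGR))
E
python3 - <<'E'
from h import *
o=get_obs(); print({k:np.round(v,4) for k,v in o.items()})
for n in("scene","side"):
    save(n+'0.png',snapshot(n)); print(n,calibration(n))
print(calibration("wrist"))
E
```

```text
{'time': np.float64(0.0), 'joint_positions': array([ 1.1709,  0.088 ,  1.3722,  0.    ,  1.6836, -0.1031]), 'qvel': array([-0.0017, -0.0023, -0.0004,  0.0006, -0.0015, -0.0012]), 'joint_torque': array([ 1.00000e-04, -3.40194e+01, -3.02423e+01,  7.15000e-02,
        3.32000e-02, -2.00000e-04]), 'tool_pos': array([0.1606, 0.5254, 0.2043]), 'ee_rot': array([-3.1394e+00, -2.0000e-04,  2.8448e+00]), 'wrist_force': array([-0.3493, -0.3196, -0.4545]), 'wrist_torque': array([ 0.0124, -0.0503, -0.0565]), 'width': np.float64(0.094)}
scene {'camera_matrix': array([[373.25789086,   0.        , 322.34851744],
       [  0.        , 373.25789086, 204.94999802],
       [  0.        ,   0.        ,   1.        ]]), 'eye': array([1.15643434, 0.13243465, 0.77192207]), 'orientation': array([0.75742835, 0.00513587, 1.70834139])}
side {'camera_matrix': array([[386.50831081,   0.        , 317.45084239],
       [  0.        , 386.50831081, 201.52730663],
       [  0.        ,   0.        ,   1.        ]]), 'eye': array([0.51339908, 0.71496623, 0.98772949]), 'orientation': array([ 0.67107394,  0.01177508, -3.07080205])}
{'camera_matrix': array([[277.08467706,   0.        , 319.20594781],
       [  0.        , 277.08467706, 198.80513184],
       [  0.        ,   0.        ,   1.        ]]), 'tool_from_camera': array([[ 8.28133355e-04,  9.69825579e-01,  2.43798401e-01,
         6.94086426e-02],
       [ 9.99999608e-01, -7.26618380e-04, -5.06319724e-04,
         2.70704892e-04],
       [-3.13893420e-04,  2.43798724e-01, -9.69825801e-01,
        -1.79135412e-01],
       [ 0.00000000e+00,  0.00000000e+00,  0.00000000e+00,
         1.00000000e+00]])}
```

View pics/scene0.png

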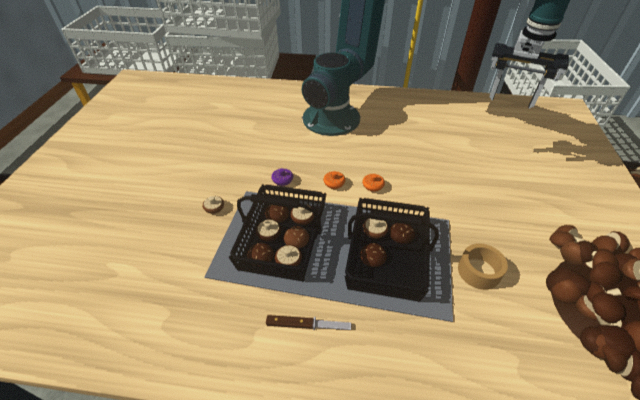

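View pics/side0.png

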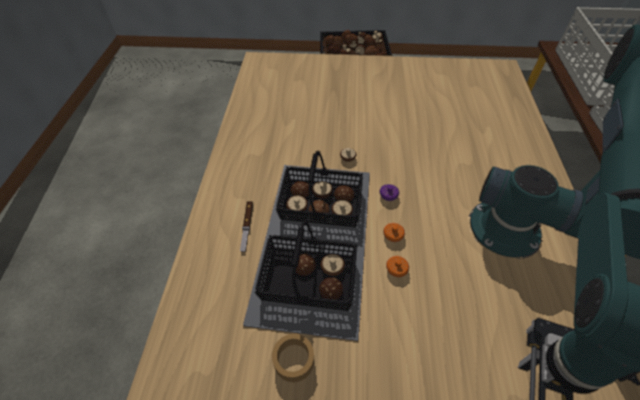

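```bash
python3 -c "
import bench;print([n for n in dir(bench) if n[0]!='_']);print(getattr(bench,'hold_point_z',None))"; ls
```

```text
['IKError', 'calibration', 'close_job', 'get_obs', 'hold_point_z', 'snapshot']
0.0188
h.py
pics
```

Two baskets could be mistaken for each other: scene (278,232) holds six mushrooms (3 light, 3 brown) and scene (390,248) holds three, with half its floor bare. The full one is the left basket, at (320,197) in the side view. Next is a close crop of it in both views.

```bash
cat >> h.py <<'E'
def ray(n,px):
    c=calibration(n);K=c['camera_matrix'];M=R.from_euler('xyz',c['orientation']).as_matrix()
    d=np.linalg.inv(K)@[px[0],px[1],1.];d=M@[d[0],-d[1],-d[2]];return c['eye'],d/np.linalg.norm(d)
def onz(n,px,z):
    e,d=ray(n,px);return e+d*(z-e[2])/d[2]
def tri(a,b):
    e1,d1=ray('scene',a);e2,d2=ray('side',b)
    t=np.linalg.lstsq(np.c_[d1,-d2],e2-e1,rcond=None)[0];p,q=e1+t[0]*d1,e2+t[1]*d2
    return (p+q)/2,np.linalg.norm(p-q)
def proj(n,p):
    c=calibration(n);M=R.from_euler('xyz',c['orientation']).as_matrix();q=M.T@(np.array(p)-c['eye']);u=c['camera_matrix']@[q[0],-q[1],-q[2]];return u[:2]/u[2]
E
python3 - <<'E'
from h import *
a=cv2.imread('pics/scene0.png')[175:290,205:335]; b=cv2.imread('pics/side0.png')[140:240,262:392]
f=lambda i,h:cv2.resize(i,(780,h),interpolation=cv2.INTER_CUBIC)
save('c1.png',cv2.cvtColor(cv2.resize(a,None,fx=5,fy=5,interpolation=cv2.INTER_CUBIC),cv2.COLOR_BGR2RGB))
save('c2.png',cv2.cvtColor(cv2.resize(b,None,fx=6,fy=6,interpolation=cv2.INTER_CUBIC)[:600],cv2.COLOR_BGR2RGB))
# mat outline
for n in('scene','side'):
    print(n,[np.round(onz(n,p,.006),3) for p in ([(211,277),(253,192),(453,208),(452,312)] if n=='scene' else [(247,328),(356,335),(370,171),(285,165)])])
E
```

```text
scene [array([ 0.71 , -0.202,  0.006]), array([ 0.415, -0.179,  0.006]), array([0.403, 0.393, 0.006]), array([0.725, 0.359, 0.006])]
side [array([0.732, 0.365, 0.006]), array([0.452, 0.364, 0.006]), array([ 0.408, -0.207,  0.006]), array([ 0.705, -0.218,  0.006])]
```

View pics/c1.png

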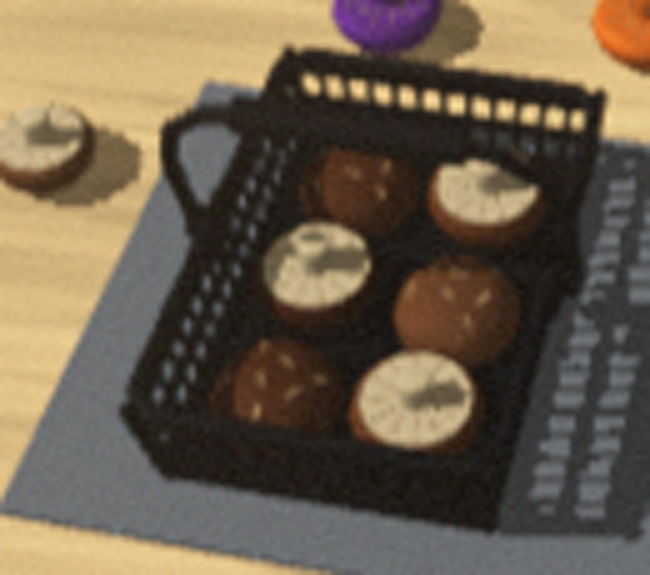

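View pics/c2.png

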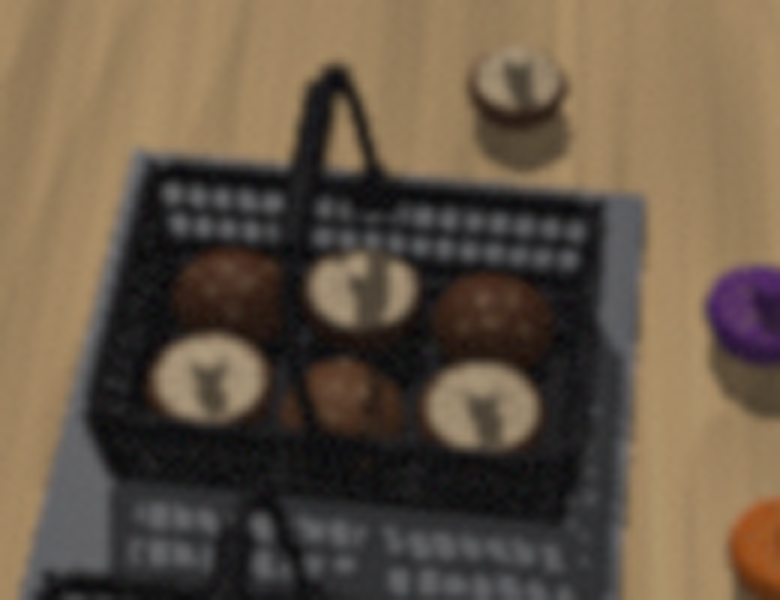

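The crop confirms the choice: six mushrooms fill the left basket. Its handle grip runs from about scene (251,197) to (311,205), or side (316,154) to (311,180), leaning one way. Now I'll turn these into coordinates.

Run:
```python
from h import *
S=lambda x,y:(205+x/5-.4,175+y/5-.4); T=lambda x,y:(262+x/6-.4,140+y/6-.4)
print('rim scene',[np.round(onz('scene',S(*p),.071),3) for p in [(290,50),(603,93),(125,410)]])
print('rim side',[np.round(onz('side',T(*p),.071),3) for p in [(140,155),(603,195),(90,415),(572,485)]])
print('mush scene',[np.round(onz('scene',S(*p),.037),3) for p in [(485,190),(318,262),(415,398)]])
print('mush side',[np.round(onz('side',T(*p),.037),3) for p in [(485,405),(362,288),(210,378)]])
print('pivot scene',onz('scene',S(200,235),.06).round(3))
print('corner tri',tri(S(172,125),T(335,70)))
for z in(.15,.16,.17):print(z,onz('scene',S(230,112),z).round(3),onz('scene',S(510,148),z).round(3),onz('side',T(322,90),z).round(3),onz('side',T(298,215),z).round(3))
# mat edges via mask
for n in('scene','side'):
    im=cv2.cvtColor(cv2.imread(f'pics/{n}0.png'),cv2.COLOR_BGR2HSV)
    g=((im[...,1]<70)&(im[...,2]<150)|(im[...,2]<75)).astype(np.uint8); g=cv2.morphologyEx(g,cv2.MORPH_OPEN,np.ones((3,3)))
    k,l,s,c=cv2.connectedComponentsWithStats(g); i=l[250,330] if n=='scene' else l[230,330]
    cs,_=cv2.findContours((l==i).astype(np.uint8),0,2); h=cv2.convexHull(max(cs,key=cv2.contourArea)); 
    print(n,s[i],[ (p.tolist(),onz(n,p,.006).round(3)[:2].tolist()) for p in cv2.approxPolyDP(h,5,True)[:,0]])
```

```text
rim scene [array([ 0.446, -0.134,  0.071]), array([0.457, 0.04 , 0.071]), array([ 0.69 , -0.15 ,  0.071])]
rim side [array([ 0.693, -0.154,  0.071]), array([ 0.441, -0.14 ,  0.071]), array([0.696, 0.025, 0.071]), array([0.456, 0.053, 0.071])]
mush scene [array([ 0.504, -0.017,  0.037]), array([ 0.564, -0.094,  0.037]), array([ 0.642, -0.027,  0.037])]
mush side [array([ 0.499, -0.02 ,  0.037]), array([ 0.568, -0.096,  0.037]), array([ 0.643, -0.029,  0.037])]
pivot scene [ 0.573 -0.15   0.06 ]
corner tri (array([ 0.58414568, -0.14532619,  0.15071396]), np.float64(0.0009114304741262504))
0.15 [ 0.571 -0.122  0.15 ] [0.577 0.012 0.15 ] [ 0.59  -0.131  0.15 ] [ 0.595 -0.044  0.15 ]
0.16 [ 0.581 -0.117  0.16 ] [0.586 0.014 0.16 ] [ 0.589 -0.12   0.16 ] [ 0.594 -0.035  0.16 ]
0.17 [ 0.59  -0.113  0.17 ] [0.595 0.016 0.17 ] [ 0.588 -0.11   0.17 ] [ 0.593 -0.026  0.17 ]
scene [  205   184   248   138 20675] [([205, 275], [0.706, -0.219]), ([238, 200], [0.452, -0.213]), ([262, 186], [0.387, -0.159]), ([421, 206], [0.407, 0.305]), ([448, 220], [0.45, 0.375]), ([452, 321], [0.747, 0.357])]
side [  243   152   127   189 15887] [([316, 152], [0.601, -0.289]), ([369, 173], [0.412, -0.198]), ([357, 340], [0.449, 0.377]), ([243, 325], [0.744, 0.358]), ([283, 167], [0.711, -0.208])]
```

The rim and mushrooms agree: basket centre ≈ (0.571, -0.054), yaw ≈ -0.066. The grip is at ≈ (0.591, -0.055, 0.168), so the handle leans about 0.18 rad toward +x. Next I'll plan the hover pose in tool increments.

```bash
cat >> h.py <<'E'
def plan(p,yaw,n,up=True):
    o=get_obs();q=o['tool_pos'];A=R.from_euler('xyz',o['ee_rot']);B=R.from_euler('xyz',[np.pi,0,yaw])
    w=(A.inv()*B).as_rotvec(); print('from',q.round(4),o['ee_rot'].round(3),'rotvec',w.round(3))
    for i in range(n):
        C=A*R.from_rotvec(w*i/n); print(np.round(C.inv().apply((np.array(p)-q)/n)*100,2),np.round(w/n,3))
E
python3 - <<'E'
from h import *
plan([.591,-.055,.27],np.pi/2-.066,20)
E
```

```text
from [0.1607 0.5255 0.2044] [-3.14  -0.     2.845] rotvec [-2.00e-03  1.00e-03  1.34e+00]
[-2.91 -2.15 -0.32] [-0.     0.     0.067]
[-3.04 -1.95 -0.32] [-0.     0.     0.067]
[-3.17 -1.74 -0.32] [-0.     0.     0.067]
[-3.28 -1.52 -0.33] [-0.     0.     0.067]
[-3.37 -1.3  -0.33] [-0.     0.     0.067]
[-3.45 -1.07 -0.33] [-0.     0.     0.067]
[-3.51 -0.84 -0.33] [-0.     0.     0.067]
[-3.56 -0.6  -0.33] [-0.     0.     0.067]
[-3.6  -0.36 -0.33] [-0.     0.     0.067]
[-3.61 -0.12 -0.33] [-0.     0.     0.067]
[-3.61  0.12 -0.33] [-0.     0.     0.067]
[-3.59  0.36 -0.33] [-0.     0.     0.067]
[-3.56  0.6  -0.33] [-0.     0.     0.067]
[-3.51  0.84 -0.33] [-0.     0.     0.067]
[-3.45  1.07 -0.33] [-0.     0.     0.067]
[-3.37  1.3  -0.33] [-0.     0.     0.067]
[-3.28  1.53 -0.33] [-0.     0.     0.067]
[-3.17  1.74 -0.33] [-0.     0.     0.067]
[-3.04  1.95 -0.33] [-0.     0.     0.067]
[-2.9   2.15 -0.33] [-0.     0.     0.067]
```

>>> step_arm(increments="0 0 -2 0 0 0;0 0 -2 0 0 0;0 0 -2 0 0 0;0 0 -1 0 0 0", claw=-1)

```text
time: 0.5
tool_pos: [0.161, 0.5263, 0.2771]
ee_rot: [3.14, 0.0, 2.845]
wrist_force: [-0.4, -0.0, 0.1]
width: 0.0944
```

>>> step_arm(increments="-2.9 -2.15 0 0 0 0.067;-3.05 -1.95 0 0 0 0.067;-3.15 -1.75 0 0 0 0.067;-3.3 -1.5 0 0 0 0.067;-3.4 -1.3 0 0 0 0.067")

```text
time: 1.0
tool_pos: [0.2692, 0.3793, 0.2747]
ee_rot: [-3.14, -0.0, 2.507]
wrist_force: [0.2, 0.9, 0.5]
width: 0.0938
```

>>> step_arm(increments="-3.45 -1.05 0 0 0 0.067;-3.5 -0.85 0 0 0 0.067;-3.55 -0.6 0 0 0 0.067;-3.6 -0.35 0 0 0 0.067;-3.6 -0.1 0 0 0 0.067")

```text
time: 1.5
tool_pos: [0.3768, 0.2347, 0.2748]
ee_rot: [-3.141, -0.0, 2.172]
wrist_force: [0.9, 0.5, 0.8]
width: 0.094
```

>>> step_arm(increments="-3.6 0.1 0 0 0 0.067;-3.6 0.35 0 0 0 0.067;-3.55 0.6 0 0 0 0.067;-3.5 0.85 0 0 0 0.067;-3.45 1.05 0 0 0 0.067")

```text
time: 2.0
tool_pos: [0.4838, 0.0896, 0.2747]
ee_rot: [-3.14, -0.0, 1.837]
wrist_force: [0.8, -0.6, 0.2]
width: 0.0941
```

>>> step_arm(increments="-3.4 1.3 0 0 0 0.067;-3.3 1.5 0 0 0 0.067;-3.15 1.75 0 0 0 0.067;-3.05 1.95 0 0 0 0.067;-2.9 2.15 0 0 0 0.067")

```text
time: 2.5
tool_pos: [0.5913, -0.0559, 0.2745]
ee_rot: [-3.14, -0.0, 1.502]
wrist_force: [0.9, 0.2, 0.6]
width: 0.0942
```

>>> step_arm(increments="0 0 0 0 0 0;0 0 0 0 0 0;0 0 0 0 0 0")

```text
time: 2.8
tool_pos: [0.5903, -0.0537, 0.2753]
ee_rot: [-3.141, -0.001, 1.506]
wrist_force: [0.6, -0.3, -0.2]
width: 0.0937
```

```bash
cat >> h.py <<'E'
def wray(px,o):
    c=calibration('wrist');K=c['camera_matrix'];T=c['tool_from_camera'];A=R.from_euler('xyz',o['ee_rot']).as_matrix()
    d=np.linalg.inv(K)@[px[0],px[1],1.];d=A@T[:3,:3]@[d[0],-d[1],-d[2]];return o['tool_pos']+A@T[:3,3],d
def wonz(px,z,o):
    e,d=wray(px,o);return e+d*(z-e[2])/d[2]
def wproj(p,o):
    c=calibration('wrist');T=c['tool_from_camera'];A=R.from_euler('xyz',o['ee_rot']).as_matrix()
    q=T[:3,:3].T@(A.T@(np.array(p)-o['tool_pos'])-T[:3,3]);u=c['camera_matrix']@[q[0],-q[1],-q[2]];return (u[:2]/u[2]).round(1)
E
python3 - <<'E'
from h import *
o=get_obs(); im=snapshot('wrist'); save('w1.png',im); print(o['tool_pos'],o['ee_rot'])
for y in(-.055,0,.055):
    a=-.066; print(wproj([.591-y*np.sin(a),-.055+y*np.cos(a),.168],o))
E
```

```text
[ 0.59033724 -0.05374688  0.27526641] [-3.14079486e+00 -6.53334394e-04  1.50609734e+00]
[318.8 246.6]
[318.8 198.7]
[318.9 146.3]
```

View pics/w1.png

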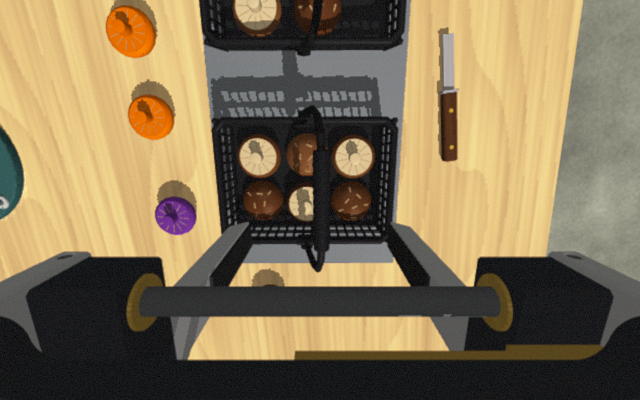

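The wrist view shows the full basket below with its six mushrooms. The grip bar is at column ~321 (predicted 319), rows ~125–250, and it sits between the jaws. I'll check the centring from the rim corners.

Run:
```python
from h import *
o=get_obs()
P=np.array([wonz(p,.071,o) for p in[(214,121),(398,119),(389,240),(221,243)]]);print(P.round(3),P.mean(0))
print([wonz(p,.168,o).round(3) for p in[(321,150),(321,198),(321,240)]], wonz((311,107),.1,o),wonz((318,270),.1,o))
c=cv2.imread('pics/w1.png')[95:280,200:410]; cv2.imwrite('pics/w1c.png',cv2.resize(c,None,fx=3.2,fy=3.2,interpolation=cv2.INTER_CUBIC))
```

```text
[[ 0.456  0.036  0.071]
 [ 0.702  0.023  0.071]
 [ 0.689 -0.149  0.071]
 [ 0.44  -0.138  0.071]] [ 0.57170135 -0.05676591  0.071     ]
[array([ 0.597, -0.004,  0.168]), array([ 0.593, -0.054,  0.168]), array([ 0.59 , -0.102,  0.168])] [0.58765496 0.043661   0.1       ] [ 0.58204399 -0.17545477  0.1       ]
```

View pics/w1c.png

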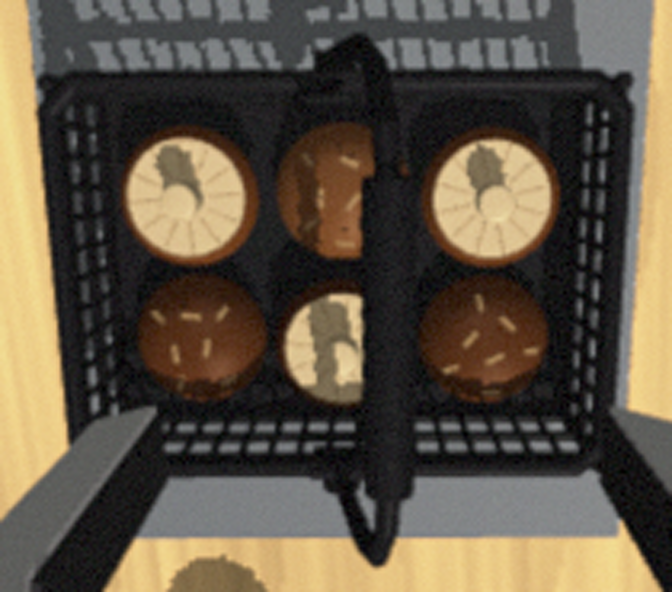

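The crop shows the sleeve centred at about (0.593, -0.058) and the basket centre at (0.572, -0.057). The 94 mm opening takes in the leaning bar even when the jaws are centred over the hinge. So I'll descend there, and closing will swing the handle upright.

>>> step_arm(increments="-0.2 -0.9 0 0 0 0;-0.2 -0.9 1 0 0 0;0 0 2 0 0 0;0 0 2 0 0 0;0 0 2 0 0 0")

```text
time: 3.35
tool_pos: [0.5717, -0.0566, 0.2057]
ee_rot: [3.14, 0.0, 1.506]
wrist_force: [-0.1, 0.3, -0.2]
width: 0.0939
```

>>> step_arm(increments="0 0 2 0 0 0;0 0 1.5 0 0 0;0 0 1.2 0 0 0;0 0 0.8 0 0 0;0 0 0 0 0 0")

```text
time: 3.85
tool_pos: [0.572, -0.0572, 0.1494]
ee_rot: [-3.14, -0.0, 1.505]
wrist_force: [0.4, 0.3, -0.7]
width: 0.0939
```

Run:
```python
from h import *
o=get_obs(); im=snapshot('wrist'); print(o['tool_pos'],o['ee_rot'],o['wrist_force'])
save('w2.png',im)
```

```text
[ 0.57200805 -0.05718318  0.14944657] [-3.13980450e+00 -3.04604785e-04  1.50502857e+00] [ 0.36562068  0.31650549 -0.69153837]
```

View pics/w2.png

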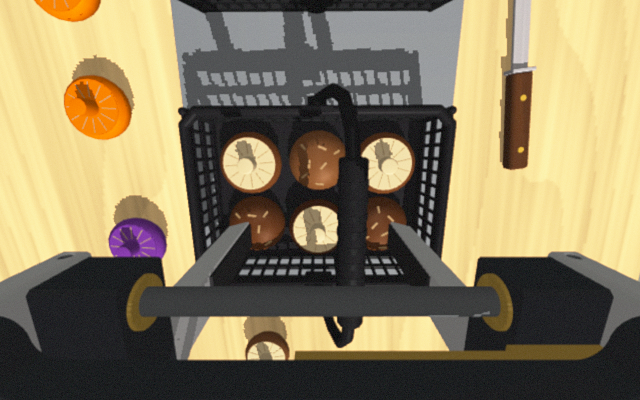

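The bar (column ~352, rows 157–325) lies between the fingers (columns ~240 and ~400 at the tips), so I can close.

>>> step_arm(increments="0 0 0 0 0 0;0 0 0 0 0 0;0 0 0 0 0 0;0 0 0 0 0 0;0 0 0 0 0 0", claw=1)

```text
time: 4.4
tool_pos: [0.5728, -0.0575, 0.1507]
ee_rot: [3.141, -0.0, 1.505]
wrist_force: [-0.5, -0.2, -0.6]
width: 0.0579
```

>>> step_arm(increments="0 0 0 0 0 0;0 0 0 0 0 0;0 0 0 0 0 0;0 0 0 0 0 0;0 0 0 0 0 0")

```text
time: 4.9
tool_pos: [0.5727, -0.0574, 0.1505]
ee_rot: [3.142, -0.0, 1.505]
wrist_force: [-0.5, -0.1, 1.0]
width: 0.0178
```

Run:
```python
from h import *
o=get_obs(); im=snapshot('wrist'); print(o['width'],o['tool_pos'],o['wrist_force'])
save('w3.png',im)
```

```text
0.01781588225474666 [ 0.57266835 -0.05742487  0.1504879 ] [-0.51231643 -0.08667296  1.00899321]
```

View pics/w3.png

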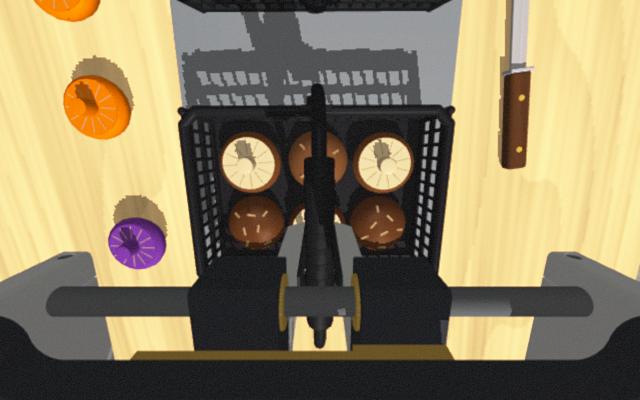

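The bar is held: width is 17.8 mm and the handle is now upright at column 319. I'll lift gently 10 cm.

>>> step_arm(increments="0 0 -0.1 0 0 0;0 0 -0.2 0 0 0;0 0 -0.3 0 0 0;0 0 -0.4 0 0 0;0 0 -0.5 0 0 0")

```text
time: 5.45
tool_pos: [0.5725, -0.0574, 0.1654]
ee_rot: [-3.141, -0.0, 1.505]
wrist_force: [0.5, -0.2, -4.4]
width: 0.0173
```

>>> step_arm(increments="0 0 -0.6 0 0 0;0 0 -0.7 0 0 0;0 0 -0.8 0 0 0;0 0 -0.8 0 0 0;0 0 -0.8 0 0 0")

```text
time: 5.95
tool_pos: [0.5728, -0.0574, 0.2035]
ee_rot: [3.141, 0.0, 1.505]
wrist_force: [-0.6, -0.1, -3.5]
width: 0.0173
```

>>> step_arm(increments="0 0 -0.8 0 0 0;0 0 -0.8 0 0 0;0 0 -0.8 0 0 0;0 0 -0.7 0 0 0;0 0 -0.6 0 0 0")

```text
time: 6.45
tool_pos: [0.5728, -0.0574, 0.2402]
ee_rot: [3.141, 0.0, 1.505]
wrist_force: [0.7, -0.6, -4.6]
width: 0.0168
```

>>> step_arm(increments="0 0 -0.5 0 0 0;0 0 -0.4 0 0 0;0 0 -0.3 0 0 0;0 0 -0.2 0 0 0;0 0 0 0 0 0")

```text
time: 6.95
tool_pos: [0.5727, -0.0574, 0.2537]
ee_rot: [3.141, -0.0, 1.505]
wrist_force: [-0.2, -0.2, -4.6]
width: 0.0172
```

>>> step_arm(increments="0 0 0 0 0 0;0 0 0 0 0 0;0 0 0 0 0 0;0 0 0 0 0 0;0 0 0 0 0 0")

```text
time: 7.45
tool_pos: [0.5726, -0.0574, 0.2534]
ee_rot: [-3.141, -0.0, 1.505]
wrist_force: [-0.3, 0.0, -4.1]
width: 0.0175
```

Run:
```python
from h import *
o=get_obs(); print(o['width'],o['tool_pos'],o['ee_rot'],o['wrist_force'],o['wrist_torque'])
a=snapshot('scene');b=snapshot('side');w=snapshot('wrist')
f=lambda i:cv2.resize(i,(400,300),interpolation=cv2.INTER_CUBIC)
save('f.png',np.vstack([np.hstack([f(a[120:330,190:470]),f(b[120:330,220:500])]),np.hstack([f(w[80:380,140:500]),f(b)])]))
```

```text
0.017461858780169565 [ 0.57261191 -0.05739337  0.25336282] [-3.14140027e+00 -1.62095958e-04  1.50476839e+00] [-0.30518472  0.0412563  -4.05552223] [-0.06625449  0.07216631  0.02614753]
```

View pics/f.png

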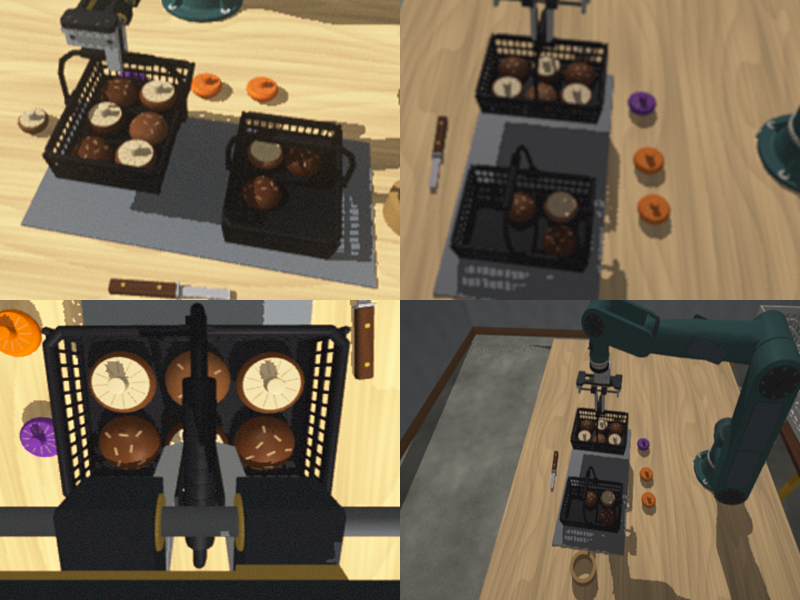

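The basket is up 10.3 cm with all six mushrooms in it. In the wrist frame its rim corners, (180,108) and (453,108), are where they were before the lift, so it hasn't slipped or tilted. The bystanders are unmoved. I'll do one short settle check and hand in.

>>> step_arm(increments="0 0 0 0 0 0;0 0 0 0 0 0;0 0 0 0 0 0;0 0 0 0 0 0;0 0 0 0 0 0")

```text
time: 8.1
tool_pos: [0.5727, -0.0574, 0.2535]
ee_rot: [3.142, -0.0, 1.505]
wrist_force: [0.0, -0.3, -4.1]
width: 0.0172
```

Run:
```python
from h import *
a=snapshot('wrist').astype(int);b=cv2.cvtColor(cv2.imread('pics/w3.png'),cv2.COLOR_BGR2RGB).astype(int)
d=np.abs(a-b).sum(2)[120:250,200:440]; print('median/90% diff inside basket',np.median(d),np.percentile(d,90))
o=get_obs();print(o['time'],o['tool_pos'],o['width'],np.abs(o['qvel']).max())
print(close_job())
```

```text
median/90% diff inside basket 11.0 39.0
8.15 [ 0.57266907 -0.05741869  0.25347259] 0.017342780015763958 0.0017069078436673655
the job is handed in; nothing more can be done
None
```

The full basket is held by its handle, level and still, about 10.3 cm above the mat, and the job is handed in at 8.15 s. It was the left one in the scene view, with six mushrooms. I centred the open jaws over the hinge so that closing them swung the leaning handle upright, then lifted slowly straight up.

**Last checks:**
- **Grip:** the finger opening held at about 17.3 mm on the 18 mm bar.
- **Load:** the wrist carries about 4.1 N (0.41 kg), which fits a basket with six mushrooms.
- **Level and still:** the basket looks the same to the wrist camera before and after the lift, so it neither slipped nor tilted. The arm was at rest.
- **Everything else:** all six mushrooms are in the basket. In the last pictures the part-filled basket, knife, tape, stray mushroom and look-alikes appear unmoved, judged by eye and not measured.

No check failed. The first estimates of the grip position, from the fixed cameras and the wrist camera, differed by 2–3 mm.

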